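# Set the bench microscope on the carton lid and light it

## Task

Swing the stiff microscope arm round until the microscope stands over the middle of the small kraft box's lid, then lower it until its sprung white nose touches down and rests on the lid with light pressure; do not shift the box or squeeze it hard. Then turn the light on by flipping the toggle on the grey switch box to its far side, and leave everything else where it stands.

Things in the scene. Friction and masses are not known exactly. Their poses are not given: they have to be found in the camera images.
- stand: Fixed microscope stand: dark steel foot 130 x 120 x 16 mm with an upright post at its middle. Origin at the centre of the foot's underside, on the bench; z up; its -x axis points to the working side, roughly towards the robot.
- swing_axis (a point): Point on the vertical axis of the post, 160 mm above the bench: the arm swings about this axis; the arm's lifting hinge lies at this height, 30 mm from the axis towards the microscope. The collar (42 mm diameter) ends 20 mm above this point.
- collar (a joint): Swing angle of the arm about the post, rad, positive counter-clockwise seen from above. 0: arm along the stand's -x axis. Free from -1.3 to 1.3. Stiff: stays where it is left; about 4 to 6 N sideways at the arm's middle moves it.
- boom (a joint): Lift angle of the arm, rad: 0 level, positive raised, -0.35 to 0.5. Parallel linkage (aluminium bar 160 mm long, 12 mm wide, 14 mm high, a thinner bar 28 mm below it): the microscope always hangs upright. Counterweighted and stiff: stays at any height; about 3 N down on the microscope's top lowers it, less does not move it. A 42 mm thick counterweight sits on the short tail behind the post.
- boom_mid (a point): Point on the centre line of the upper bar, 110 mm along the arm from the lifting hinge (140 mm from the post axis when level): a good place to push the arm sideways; the bar's upright sides are 6 mm to either side of it.
- scope: Upright black tube 34 mm in diameter, 70 mm long, with a white nose (21 mm flat end) below. Origin on its bracket's hinge at the arm's end, 30 mm nearer the post than the tube's axis; flat top 22 mm above it. The nose sticks out by a length set anew each time and not reported: its end is 66 to 80 mm below the origin, so feel for it. Sprung nose: 2 N per mm, at most 8 mm; over 15 N is too hard.
- scope_top (a point): Centre of the microscope's flat top (34 mm disc), on the tube's axis: press down here. The nose's end is straight below, 88 to 102 mm lower. Its distance from the post axis changes with the lift: 60 mm + 160 mm x cos(lift).
- kraft_box: The small kraft cardboard box to examine, loose, 51 x 50 mm, 66 mm high, about 0.1 kg, upright. Origin at the centre of its underside on the bench; z up. It stands in front of the stand to one side, where the nose can reach its lid's middle to within about 8 mm.
- white_roll: White label roll, loose, 52 mm diameter, 37 mm high, standing under the arm's path on the other side. Origin at the centre of its underside. To be left alone.
- date_stamp: Rubber stamp with a wooden handle, loose, 26 x 50 mm, 68 mm high, beside the switch box. Origin at the centre of its underside. To be left alone.
- glue: White glue bottle with a red cap, loose, 42 mm diameter, 112 mm high. Origin at the centre of its underside. To be left alone.
- light_box: Fixed grey switch box 85 x 75 mm, 40 mm high, with a steel toggle in the middle of its top. Origin at the centre of its underside; z up; x axis points away from the robot's side, the way the toggle flips on.
- toggle (a joint): Angle of the toggle's bat, rad: 0 off (leaning 0.42 rad to the box's -x side, nearer the robot), 0.84 on (leaning as far to the +x side). An over-centre mechanism snaps it to either end; the centre is at 0.42. The bat's hinge is 46 mm above the bench; about 2 to 3 N at its tip flips it.
- toggle_tip (a point): Centre of the 12 mm ball at the end of the steel bat, 31 mm from the bat's hinge.
Things that resemble listed ones, but are neither listed nor needed, are in the scene too. There is more than one size of the kraft_box; the one meant has the size given above.

How it is judged:
On the way, in this order (a step that is already met when the one before it is completed fails the run):
1. the nose has touched down on the lid, with the microscope within 14 mm of its middle (contact force between scope and kraft_box above 0.3 N and horizontal distance between scope_top and kraft_box below 0.014 m), for 0.1 s.
2. the toggle is flipped on (value of joint toggle above 0.7 rad), for 0.2 s.
At the end, for the whole second after the job is handed in: The nose rests on the lid of the kraft box, pressing on it with more than 0.2 N, the microscope's axis within 14 mm of the middle of the lid, microscope and box at rest; the box stands upright (within 0.05 rad) and within 12 mm of where it started; the toggle is on (above 0.7 rad) (horizontal distance between scope_top and kraft_box below 0.014 m and contact force between scope and kraft_box above 0.2 N and angle between kraft_box's own z axis and vertical below 0.05 rad and distance of kraft_box from where it was at the start of the episode below 0.012 m and value of joint toggle above 0.7 rad and linear speed of each of scope, kraft_box below 0.01 m/s); the robot touches nothing.
It fails at once if the microscope squeezes the box with more than 15 N (contact force between scope and kraft_box above 15 N).
It fails at once if the kraft box is shifted by more than 12 mm (distance of kraft_box from where it was at the start of the episode above 0.012 m).
It fails at once if the label roll, stamp or glue bottle is moved by more than 15 mm (distance of any of white_roll, date_stamp, glue from where it was at the start of the episode above 0.015 m).
It also fails if it takes over 70 s, if anything falls off the work surface, if the arm or the gripper's body presses on something with over 40 N, if the wrist force passes 120 N, or if a joint passes its speed limit or range.

## Robot

A 7-joint arm with a two-finger parallel gripper is mounted at the origin on a cart in front of the work surface, level with it; the furniture and walls round the work are solid. World frame = base frame: x ahead of the robot, y to its left, z up, the work surface at z = 0. Lengths are in m, angles in rad, forces in N, time in s.
With the tool pointing down it reaches from about 0.425 to 0.875 m from the base axis. Payload 4.7 kg.
Tool frame: the origin (TCP) lies midway between the tips of the shut fingers; the grasp point (between the pads) lies 19 mm behind it; x points along the fingers, z is the direction in which the jaws open and shut, and the axes are right-handed (so a half turn about x gives the same grasp; the last joint's range is limited). The gripper opens to 87 mm and grips with 3 to 60 N. Pads are 19 mm wide; open, the fingers measure 117 mm over their backs; the gripper's body (75 mm by 190 mm) begins 51 mm behind the grasp point.
Start: joints at [1.293, 0.321, -0.07, 1.45, 0.023, 1.371, -0.057], TCP at [0.187, -0.623, 0.223] pointing down, gripper open.
Joint ranges: [-2.86, 2.86], [-0.3, 2.09], [-1.38, 1.24], [0.06, 2.45], [-1.56, 4.7], [0.09, 2.05], [-2.69, 2.69]. Speed limits (rad/s): [2.57, 2.57, 3.14, 3.14, 3.14, 3.14, 3.14].

## Interface

Orientations are given as a rotation vector (axis times angle).
In Python, from bench import ctrl gives the robot as it stands.
- The arm moves only by the shell command python3 -m pendant 'ROWS' [OPENING] [FORCE]. ROWS is JSON, a list of rows, each an object with "travel": the shift along the tool's x, y, z in m, a list of three; "twist": the turn about the tool's x in rad. In form: [{"travel": [x, y, z], "twist": twist}, ...]. A call has 1 to 10 rows; each row is the pose to reach, as a shift and turn from the pose measured when the call began, along the tool's axes at that moment; what a row does not reach only later rows make up. A row lasts 1/8 s, in which the tool goes at most 62.5 mm and 10.7 degrees, less where a joint would pass 70% of its speed; a pose out of reach is approached as far as the arm can. A call with a gripper value outside its range is refused whole. OPENING is the opening, from -1 (shut) to 1 (fully open), so that 0 is half open, set as the call begins (- or left out, the last holds). The fingers move at their own pace and stop on an object; FORCE is the grip in N (left out, the last holds). Time passes only in rows, so rows that repeat a pose let the fingers close. It gives the time, the measured TCP pose, the force and the opening at its end, in the units of the state.
- ctrl.get_state(): the state, without advancing time (a new reading comes with each control period).
- ctrl.get_image(name): name is "side" or "top" or "wrist"; returns the picture (400x640x3 uint8, red, green, blue); there is no depth.
- ctrl.camera_model(name): a dict with "K" (3x3 intrinsics, pixels), "rvec" (rotation vector, rad) and "tvec" (3), from world to camera coordinates, as OpenCV has them; the wrist camera has in their place "T_tool_cam" (4x4, takes a point from camera to tool coordinates, whose origin is the TCP and whose axes are the tool frame's). Camera axes: x right, y down, z forward; pixel columns grow to the right and rows downward; lengths in m; the calibration is good to about 2 mm. A picture is of the moment at which its call begins: read the wrist's pose just before it. camera_model takes no time and is no camera call.
- ctrl.close_job(): hands the job in, once; it reports no verdict.
The state is a dict: "time": time; "joint_positions": joint angles; "qd": joint speeds; "joint_torque": joint torques, N m; "position": TCP position; "tool_rot": TCP orientation; "ft_force": force on the tool from outside, world axes, zero at the start; "torque": the same for the moment, N m; "grip_width": opening from 0.0 (shut) to 1.0 (fully open).
Only numpy, scipy, OpenCV 4.12 (cv2) and the standard library are available. Lean on these libraries where they do the work, as an engineer would, in place of code of your own. Each camera call takes 0.05 s, during which the arm holds its last target.

## Working session

There is one attempt and no reset: what is moved stays moved. The work goes in short steps, Python scripts to look and compute and a shell command to move; the robot and the scene stay as the last step left them, time stands still between calls to the robot, and variables do not carry over. Pictures are saved under pics/ and viewed, and the job is handed in when it is done.

```bash
mkdir -p pics; ls
python3 - <<'E'
from bench import ctrl
import cv2
s=ctrl.get_state(); print(s)
for n in("side","top","wrist"):
    cv2.imwrite(f"pics/{n}0.png",ctrl.get_image(n)[:,:,::-1]); print(n,ctrl.camera_model(n))
E
```

```text
pics
{'time': 0.0, 'joint_positions': array([ 1.29309115,  0.32183584, -0.07009172,  1.45168658,  0.02260873,
        1.3708184 , -0.05688304]), 'qd': array([-2.16396320e-03, -1.02910894e-04,  2.87871652e-04, -4.45088359e-04,
       -4.26192739e-05, -1.94518085e-04,  4.15142662e-04]), 'joint_torque': array([ 1.28317497e-04, -4.91288102e+01, -4.03756108e-01, -3.12526596e+01,
       -6.37706439e-02,  4.37250466e-02,  1.82085482e-04]), 'position': array([ 0.18678203, -0.62199178,  0.22144744]), 'tool_rot': array([ 0.9926975 ,  1.33492776, -0.99089745]), 'ft_force': array([-0.1239425 ,  0.34298046,  0.23649478]), 'torque': array([-0.01185217,  0.03034635,  0.0482373 ]), 'grip_width': 1.0029308176601688}
side {'K': array([[384.32806692,   0.        , 321.94225626],
       [  0.        , 384.32806692, 204.30618245],
       [  0.        ,   0.        ,   1.        ]]), 'rvec': array([ 0.60349041, -2.84607263,  0.84487846]), 'tvec': array([0.50318665, 0.27917307, 1.09910491])}
top {'K': array([[434.44453774,   0.        , 322.84299471],
       [  0.        , 434.44453774, 202.87092682],
       [  0.        ,   0.        ,   1.        ]]), 'rvec': array([ 2.10215941, -2.1055817 ,  0.22650723]), 'tvec': array([-0.00931426,  0.59252453,  1.16601039])}
wrist {'K': array([[331.17777997,   0.        , 311.90430769],
       [  0.        , 331.17777997, 197.32635288],
       [  0.        ,   0.        ,   1.        ]]), 'T_tool_cam': array([[-2.10412805e-04, -2.54664661e-01,  9.67029403e-01,
        -1.62798834e-01],
       [-1.08104431e-03, -9.67028801e-01, -2.54664738e-01,
         6.91192131e-02],
       [ 9.99999394e-01, -1.09898635e-03, -7.18285398e-05,
         5.90933455e-04],
       [ 0.00000000e+00,  0.00000000e+00,  0.00000000e+00,
         1.00000000e+00]])}
```

View pics/side0.png

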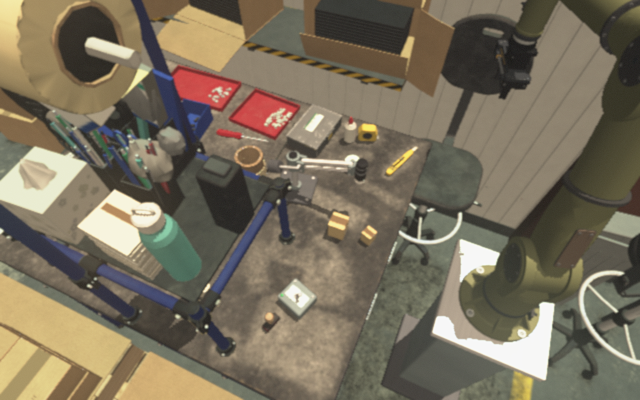

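View pics/top0.png

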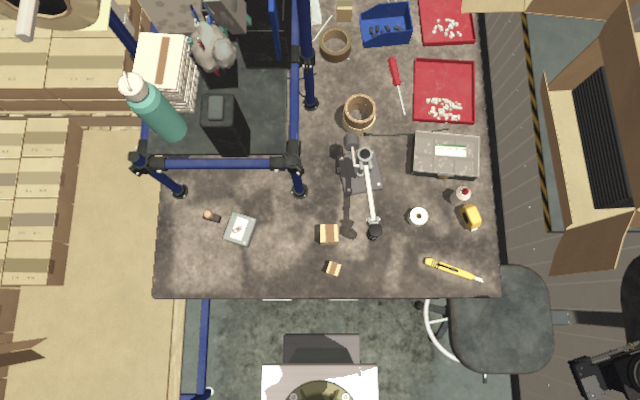

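View pics/wrist0.png

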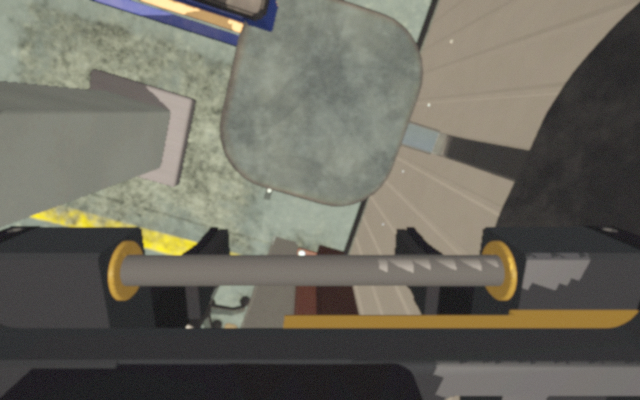

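```bash
cat > h.py <<'E'
import numpy as np,cv2
from bench import ctrl
from scipy.spatial.transform import Rotation as R
def cam(n):
    m=ctrl.camera_model(n); K=np.array(m["K"])
    if n=="wrist":
        s=ctrl.get_state(); T=np.array(m["T_tool_cam"]); Rt=R.from_rotvec(s["tool_rot"]).as_matrix()
        Rc=Rt@T[:3,:3]; c=Rt@T[:3,3]+s["position"]
        return K,Rc.T,c
    Rm=R.from_rotvec(m["rvec"]).as_matrix(); return K,Rm,-Rm.T@np.array(m["tvec"])
def ray(C,u,v):
    K,Rm,c=C; d=Rm.T@np.linalg.solve(K,[u,v,1.]); return c,d/np.linalg.norm(d)
def plane(C,u,v,z):
    c,d=ray(C,u,v); return c+d*(z-c[2])/d[2]
def tri(C1,p1,C2,p2):
    c1,d1=ray(C1,*p1);c2,d2=ray(C2,*p2)
    t=np.linalg.lstsq(np.c_[d1,-d2],c2-c1,rcond=None)[0]
    a=c1+d1*t[0];b=c2+d2*t[1]; return (a+b)/2,np.linalg.norm(a-b)
def proj(C,p):
    K,Rm,c=C; q=K@(Rm@(np.asarray(p,float)-c)); return q[:2]/q[2]
def crop(src,dst,x0,y0,x1,y1,f):
    im=cv2.imread(src)[y0:y1,x0:x1]; cv2.imwrite(dst,cv2.resize(im,None,fx=f,fy=f,interpolation=cv2.INTER_CUBIC))
E
python3 - <<'E'
from h import *
crop("pics/top0.png","pics/top0a.png",310,125,500,285,4)
crop("pics/top0.png","pics/top0b.png",190,190,290,260,6)
crop("pics/side0.png","pics/side0a.png",230,100,430,250,4)
crop("pics/side0.png","pics/side0b.png",250,260,330,340,6)
E
```

```text
(no output)
```

View pics/top0a.png

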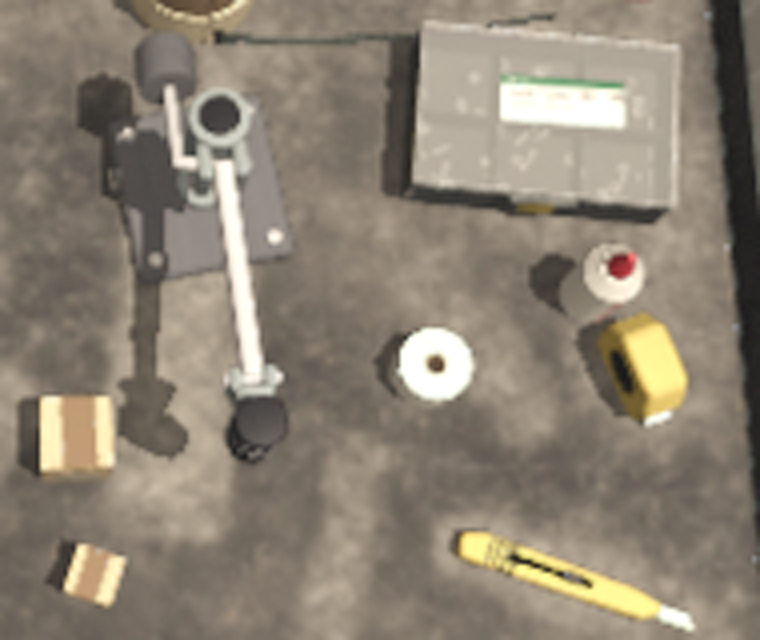

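View pics/side0a.png

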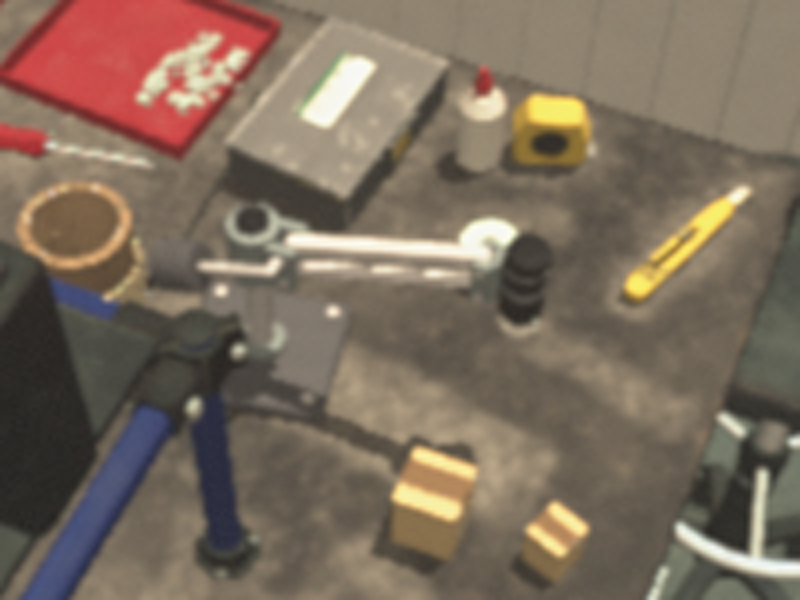

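View pics/top0b.png

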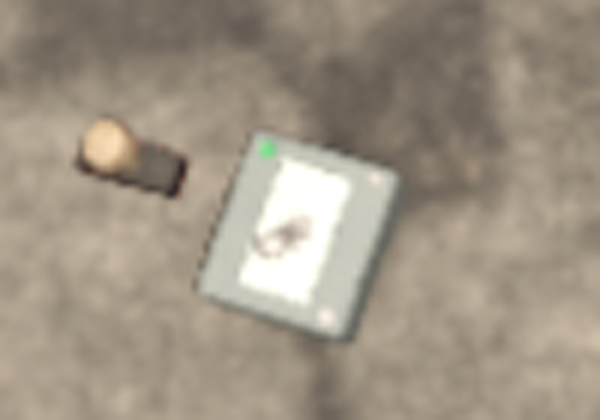

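View pics/side0b.png

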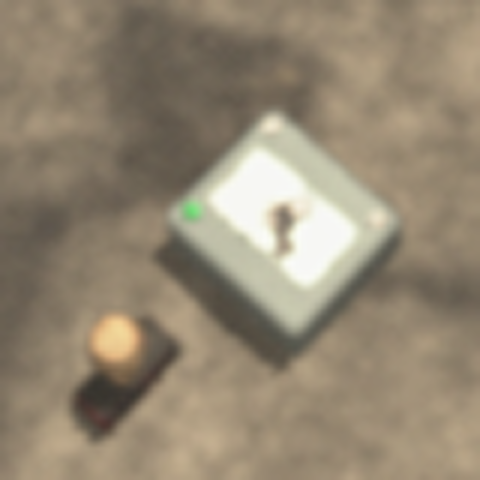

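Run:
```python
from h import *
np.set_printoptions(precision=4,suppress=True)
T=cam("top");S=cam("side")
a=lambda x,y:(310+(x-1.5)/4,125+(y-1.5)/4)
b=lambda x,y:(190+(x-2.5)/6,190+(y-2.5)/6)
sa=lambda x,y:(230+(x-1.5)/4,100+(y-1.5)/4)
sb=lambda x,y:(250+(x-2.5)/6,260+(y-2.5)/6)
print("cams",T[2],S[2])
print("big lid corners");P=[plane(T,*a(*p),.066) for p in[(40,396),(113,396),(115,470),(40,475)]]
for p in P:print(p)
print("ctr",np.mean(P,0))
P=[plane(S,*sa(*p),.066) for p in[(413,447),(477,464),(466,516),(392,495)]]
for p in P:print(p)
print("ctr",np.mean(P,0))
print("small",[plane(T,*a(*p),.04) for p in[(80,543),(125,557),(108,606),(63,590)]])
print("post top tri",tri(T,a(220,116),S,sa(251,220)), plane(T,*a(220,116),.18))
print("scope top tri",tri(T,a(261,421),S,sa(531,248)))
print("boom ends tri",tri(T,a(222,168),S,sa(292,245)),tri(T,a(253,372),S,sa(482,250)))
print("glue tri",tri(T,a(622,264),S,sa(485,80)))
print("roll",plane(T,*a(436,364),.037))
P=[plane(T,*b(*p),.04) for p in[(255,130),(400,177),(350,340),(200,290)]];print("lb",P,np.mean(P,0))
P=[plane(S,*sb(*p),.04) for p in[(272,110),(402,220),(295,335),(170,215)]];print("lb",P,np.mean(P,0))
print("toggle tip",tri(T,b(265,245),S,sb(285,250)),tri(T,b(300,228),S,sb(285,207)))
print("stamp",tri(T,b(105,145),S,sb(115,340)))
print("foot corners",[plane(T,*a(*p),.016) for p in[(255,93),(291,250),(140,278),(115,150)]])
```

```text
cams [ 0.3253 -0.0154  1.2668] [0.3185 0.5393 1.0709]
big lid corners
[ 0.5328 -0.0012  0.066 ]
[ 0.5327 -0.0523  0.066 ]
[ 0.4806 -0.0533  0.066 ]
[ 0.4772 -0.0012  0.066 ]
ctr [ 0.5058 -0.027   0.066 ]
[ 0.5358 -0.0499  0.066 ]
[ 0.4851 -0.0558  0.066 ]
[ 0.4758 -0.01    0.066 ]
[ 0.5336 -0.0041  0.066 ]
ctr [ 0.5076 -0.03    0.066 ]
small [array([ 0.4325, -0.029 ,  0.04  ]), array([ 0.4227, -0.0605,  0.04  ]), array([ 0.3888, -0.0484,  0.04  ]), array([ 0.3999, -0.017 ,  0.04  ])]
post top tri (array([ 0.7013, -0.1209,  0.1774]), np.float64(0.002196011733997028)) [ 0.6993 -0.1207  0.18  ]
scope top tri (array([ 0.488 , -0.1358,  0.2347]), np.float64(0.00021646576021870908))
boom ends tri (array([ 0.6696, -0.123 ,  0.1618]), np.float64(0.0004926773164307258)) (array([ 0.522 , -0.1337,  0.2174]), np.float64(0.0014144704065071072))
glue tri (array([ 0.6178, -0.4027,  0.1034]), np.float64(0.00019596230974640292))
roll [ 0.5606 -0.2858  0.037 ]
lb [array([0.5739, 0.2515, 0.04  ]), array([0.5508, 0.1811, 0.04  ]), array([0.4727, 0.2022, 0.04  ]), array([0.4966, 0.2742, 0.04  ])] [0.5235 0.2272 0.04  ]
lb [array([0.553 , 0.1841, 0.04  ]), array([0.4746, 0.2082, 0.04  ]), array([0.4966, 0.2762, 0.04  ]), array([0.5735, 0.2495, 0.04  ])] [0.5244 0.2295 0.04  ]
toggle tip (array([0.5174, 0.2437, 0.0429]), np.float64(0.0004114431230355419)) (array([0.5252, 0.2266, 0.0469]), np.float64(0.00016470119466865485))
stamp (array([0.5625, 0.3165, 0.0651]), np.float64(0.0013902512827813163))
foot corners [array([ 0.774 , -0.1635,  0.016 ]), array([ 0.651, -0.187,  0.016]), array([ 0.6298, -0.0746,  0.016 ]), array([ 0.729, -0.057,  0.016])]
```

```bash
cat >> h.py <<'E'
np.set_printoptions(precision=4,suppress=True)
POST=np.array([.7005,-.121]);BOX=np.array([.507,-.0285])
def st():
    s=ctrl.get_state(); M=R.from_rotvec(s["tool_rot"]).as_matrix()
    print("t",s["time"],"pos",s["position"],"F",s["ft_force"],"grip",s["grip_width"]);print(M);return s,M
def goal(p):
    s,M=st(); print("travel",M.T@(np.array(p)-s["position"]))
E
python3 -c "
from h import *
goal([.566,-.18,.30]);goal([.568,-.131,.30])"
```

```text
t 0.15 pos [ 0.1869 -0.6221  0.2217] F [ 0.1885  0.4407 -0.3119] grip 1.00283441709356
[[-0.0005  0.9577  0.2878]
 [ 0.0014  0.2878 -0.9577]
 [-1.     -0.0001 -0.0015]]
travel [-0.0779  0.4903 -0.3144]
t 0.15 pos [ 0.1869 -0.6221  0.2217] F [ 0.1885  0.4407 -0.3119] grip 1.00283441709356
[[-0.0005  0.9577  0.2878]
 [ 0.0014  0.2878 -0.9577]
 [-1.     -0.0001 -0.0015]]
travel [-0.0778  0.5063 -0.3608]
```

```bash
python3 -m pendant '[{"travel":[-0.03,0.05,-0.035],"twist":0.0},{"travel":[-0.06,0.1,-0.07],"twist":0.0},{"travel":[-0.078,0.15,-0.105],"twist":0.0},{"travel":[-0.078,0.2,-0.14],"twist":0.05},{"travel":[-0.078,0.25,-0.175],"twist":0.1},{"travel":[-0.078,0.3,-0.21],"twist":0.15},{"travel":[-0.078,0.35,-0.245],"twist":0.2},{"travel":[-0.078,0.4,-0.28],"twist":0.22},{"travel":[-0.078,0.45,-0.32],"twist":0.22},{"travel":[-0.078,0.5,-0.36],"twist":0.22}]' -0.2 20
python3 - <<'E'
from h import *
goal([.568,-.131,.30])
cv2.imwrite("pics/w1.png",ctrl.get_image("wrist")[:,:,::-1])
C=cam("wrist")
print(proj(C,[.568,-.131,.2]),proj(C,[.488,-.136,.235]),proj(C,[.507,-.0285,.066]))
E
```

```text
time: 1.4
position: [0.5589, -0.1378, 0.3001]
tool_rot: [1.157, 1.243, -1.156]
ft_force: [0.8, -1.1, 0.1]
grip_width: 0.403
t 1.4 pos [ 0.5589 -0.1378  0.3001] F [ 0.8166 -1.0503  0.1231] grip 0.4031114800284069
[[-0.0005  0.9975  0.0713]
 [ 0.001   0.0713 -0.9975]
 [-1.     -0.0004 -0.0011]]
travel [ 0.0001  0.0096 -0.0062]
[317.7863 192.3463] [315.6168 303.4278] [230.859  207.4799]
```

View pics/w1.png

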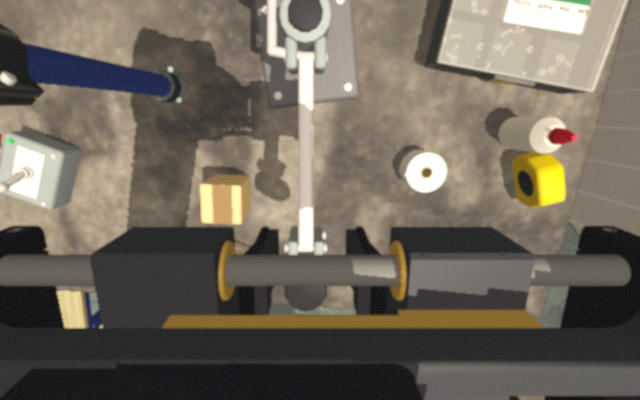

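Run:
```python
from h import *
s,M=st()
C=cam("wrist")
im=ctrl.get_image("wrist")[:,:,::-1]
cv2.imwrite("pics/w2.png",im)
print(proj(C,[.568,-.131,.2]),proj(C,[.488,-.136,.235]),proj(C,[.507,-.0285,.066]))
crop("pics/w2.png","pics/w2a.png",180,0,420,260,3)
```

```text
t 1.45 pos [ 0.563  -0.1268  0.2999] F [1.9536 6.7132 1.4028] grip 0.40120613162451574
[[ 0.003   0.9965  0.0841]
 [ 0.0085  0.0841 -0.9964]
 [-1.      0.0037 -0.0082]]
[317.7863 192.3463] [315.6168 303.4278] [230.859  207.4799]
```

View pics/w2a.png

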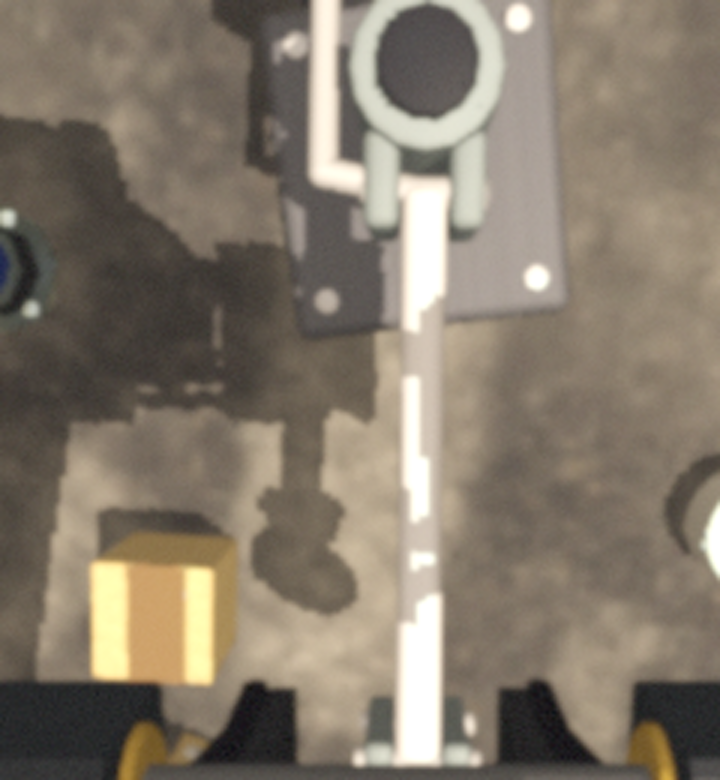

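```bash
python3 -m pendant '[{"travel":[0,0.003,0.003],"twist":0.0},{"travel":[0,0.003,0.003],"twist":0.0},{"travel":[0.03,0.003,0.003],"twist":0.0}]'
python3 -c "
from h import *
goal([.567,-.131,.182])"
```

```text
time: 1.88
position: [0.5654, -0.1344, 0.2718]
tool_rot: [1.154, 1.246, -1.142]
ft_force: [0.5, -0.2, 0.2]
grip_width: 0.399
t 1.875 pos [ 0.5654 -0.1344  0.2718] F [ 0.5334 -0.2493  0.1568] grip 0.399346436316653
[[ 0.0057  0.9966  0.0823]
 [ 0.0049  0.0823 -0.9966]
 [-1.      0.006  -0.0044]]
travel [ 0.0899  0.0013 -0.0028]
```

```bash
python3 -m pendant '[{"travel":[0.03,0.001,-0.002],"twist":0.0},{"travel":[0.06,0.001,-0.003],"twist":0.0},{"travel":[0.09,0.001,-0.003],"twist":0.0},{"travel":[0.09,0.001,-0.003],"twist":0.0}]'
python3 - <<'E'
from h import *
s,M=st()
# targets on arc: contact of tool centre with pad gap
pos=s["position"]
gap=.087*s["grip_width"]/2
for ang in (184,180,175,170,165,160,155,152):
    a=np.radians(ang); u=np.array([np.cos(a),np.sin(a)]); 
    n=np.array([u[1],-u[0]]) # clockwise direction
    p=POST+.134*u+n*(gap-.006)
    print(ang,p,"travel",M.T@np.r_[p-pos[:2],.182-pos[2]],"twist",np.radians(184-ang))
E
```

```text
time: 2.38
position: [0.5643, -0.1323, 0.1795]
tool_rot: [1.155, 1.249, -1.147]
ft_force: [0.3, 0.4, -0.6]
grip_width: 0.398
t 2.375 pos [ 0.5643 -0.1323  0.1795] F [ 0.2731  0.3781 -0.606 ] grip 0.39809889672424437
[[ 0.0006  0.9968  0.0798]
 [ 0.0056  0.0798 -0.9968]
 [-1.      0.001  -0.0056]]
184 [ 0.566  -0.1191] travel [-0.0024  0.0028 -0.0131] twist 0.0
180 [ 0.5665 -0.1097] travel [-0.0023  0.004  -0.0224] twist 0.06981317007977318
175 [ 0.568 -0.098] travel [-0.0023  0.0064 -0.0339] twist 0.15707963267948966
170 [ 0.5705 -0.0866] travel [-0.0022  0.0098 -0.0451] twist 0.24434609527920614
165 [ 0.574  -0.0754] travel [-0.0021  0.0142 -0.056 ] twist 0.33161255787892263
160 [ 0.5785 -0.0645] travel [-0.0021  0.0195 -0.0664] twist 0.4188790204786391
155 [ 0.5838 -0.0541] travel [-0.002   0.0257 -0.0764] twist 0.5061454830783556
152 [ 0.5875 -0.0481] travel [-0.002   0.0298 -0.0821] twist 0.5585053606381855
```

```bash
python3 -m pendant '[{"travel":[0,0.002,-0.01],"twist":0.0},{"travel":[0,0.003,-0.018],"twist":0.04},{"travel":[0,0.005,-0.027],"twist":0.1},{"travel":[0,0.007,-0.036],"twist":0.17},{"travel":[0,0.010,-0.045],"twist":0.24},{"travel":[0,0.014,-0.056],"twist":0.33},{"travel":[0,0.018,-0.063],"twist":0.39},{"travel":[0,0.022,-0.070],"twist":0.45},{"travel":[0,0.0235,-0.073],"twist":0.48},{"travel":[0,0.0235,-0.073],"twist":0.48}]'
python3 - <<'E'
from h import *
s,M=st(); CW=cam("wrist")
cv2.imwrite("pics/w3.png",ctrl.get_image("wrist")[:,:,::-1])
cv2.imwrite("pics/t3.png",ctrl.get_image("top")[:,:,::-1])
cv2.imwrite("pics/s3.png",ctrl.get_image("side")[:,:,::-1])
crop("pics/t3.png","pics/t3a.png",290,120,430,280,4)
crop("pics/s3.png","pics/s3a.png",270,110,420,260,4)
E
```

```text
time: 3.62
position: [0.5817, -0.0584, 0.1807]
tool_rot: [1.501, 0.996, -1.496]
ft_force: [-2.1, -2.8, 1.2]
grip_width: 0.402
t 3.625 pos [ 0.5817 -0.0584  0.1807] F [-2.0514 -2.7974  1.2061] grip 0.40197377337682355
[[ 0.0005  0.9209 -0.3898]
 [ 0.0044 -0.3898 -0.9209]
 [-1.     -0.0013 -0.0043]]
```

View pics/w3.png

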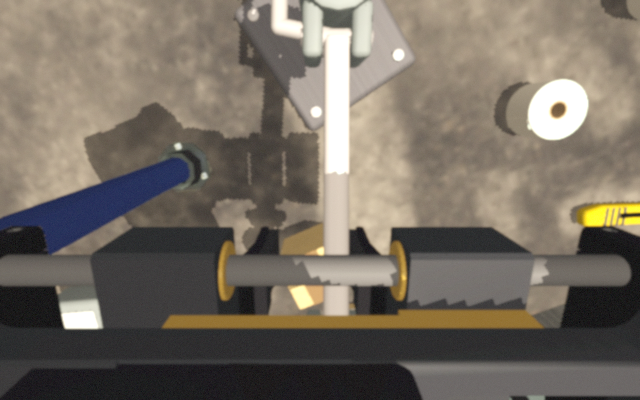

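View pics/t3a.png

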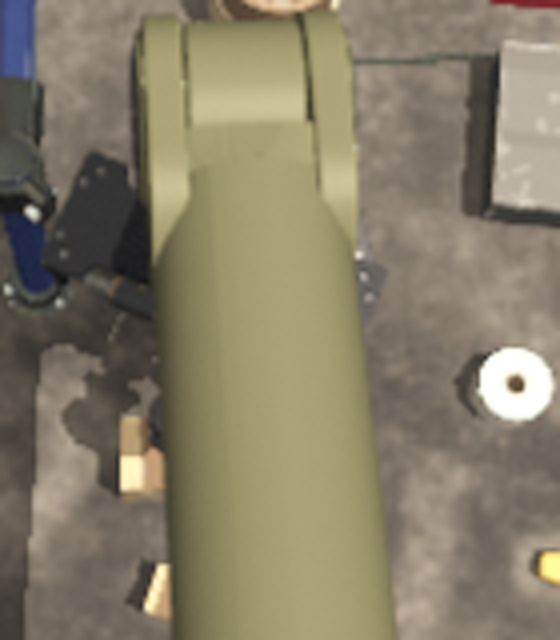

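View pics/s3a.png

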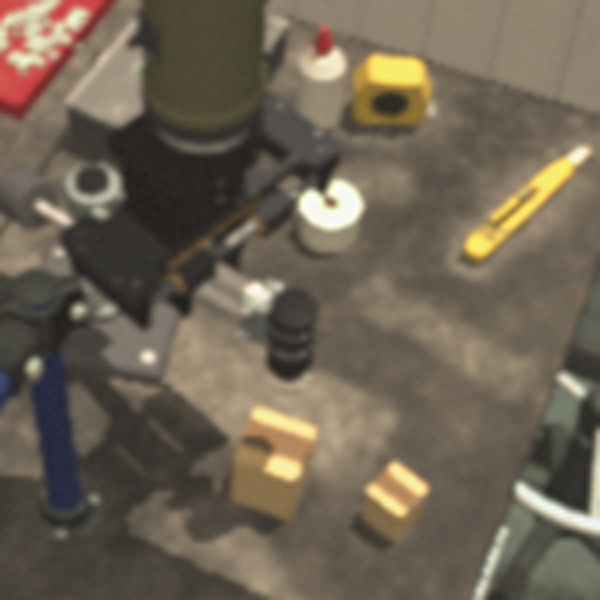

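Run:
```python
from h import *
S=cam("side");T=cam("top");C=cam("wrist")
for z in(.230,.235):
    p=plane(S,270+(293-1.5)/4,110+(303-1.5)/4,z);d=p[:2]-POST;print(z,p,np.linalg.norm(d),np.degrees(np.arctan2(d[1],d[0])))
print("wrist boom", [plane(C,337,v,z) for v,z in((170,.185),)])
d=BOX-POST;print(np.linalg.norm(d),np.degrees(np.arctan2(d[1],d[0])))
for v,z in((60,.17),(170,.185)):
    p=plane(C,337,v,z);d=p[:2]-POST;print(p,np.degrees(np.arctan2(d[1],d[0])))
print("leg",plane(T,300,192,0), plane(T,297,148,.2))
```

```text
0.23 [ 0.5079 -0.0408  0.23  ] 0.20857239400813235 157.39934608912276
0.235 [ 0.5068 -0.0374  0.235 ] 0.21095575848177622 156.65206477964765
wrist boom [array([ 0.615 , -0.0862,  0.185 ])]
0.21447260897373352 154.4505132076338
[ 0.6626 -0.1065  0.17  ] 159.01706637569475
[ 0.615  -0.0862  0.185 ] 157.85522168219163
leg [0.6406 0.0586 0.    ] [0.7082 0.0559 0.2   ]
```

```bash
python3 -m pendant '[{"travel":[0,0.001,-0.004],"twist":0.0},{"travel":[0,0.002,-0.007],"twist":0.0},{"travel":[0,0.002,-0.007],"twist":0.0},{"travel":[0,0.002,-0.007],"twist":0.0}]'
python3 - <<'E'
from h import *
s,M=st(); C=cam("wrist");S=cam("side")
cv2.imwrite("pics/w4.png",ctrl.get_image("wrist")[:,:,::-1])
cv2.imwrite("pics/s4.png",ctrl.get_image("side")[:,:,::-1])
crop("pics/s4.png","pics/s4a.png",290,150,390,250,6)
E
```

```text
time: 4.28
position: [0.5856, -0.0528, 0.1807]
tool_rot: [1.501, 0.997, -1.497]
ft_force: [-3.8, -2.2, 0.0]
grip_width: 0.398
t 4.275 pos [ 0.5856 -0.0528  0.1807] F [-3.8394 -2.1935  0.0303] grip 0.39757401243786944
[[-0.0011  0.9209 -0.3898]
 [ 0.005  -0.3898 -0.9209]
 [-1.     -0.0029 -0.0042]]
```

View pics/s4a.png

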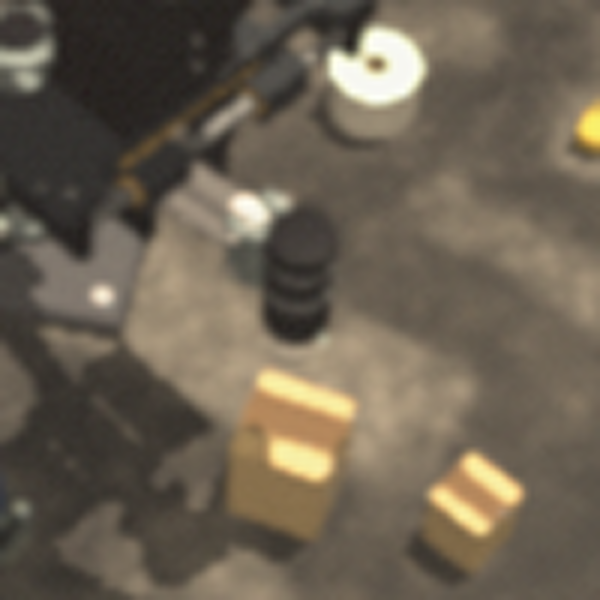

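View pics/w4.png

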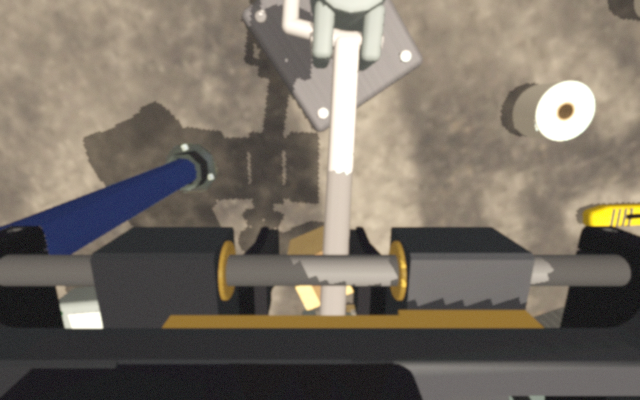

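Run:
```python
from h import *
S=cam("side");C=cam("wrist")
for z in(.230,.235):
    p=plane(S,290+(303-2.5)/6,150+(234-2.5)/6,z);d=p[:2]-POST;print(z,p,np.linalg.norm(d),np.degrees(np.arctan2(d[1],d[0])))
for u,v,z in((345,60,.17),(340,170,.185)):
    p=plane(C,u,v,z);d=p[:2]-POST;print(p,np.degrees(np.arctan2(d[1],d[0])))
P=[plane(S,290+(x-2.5)/6,150+(y-2.5)/6,.066) for x,y in((262,370),(357,407),(335,476),(240,437))];print(P,np.mean(P,0))
```

```text
0.23 [ 0.5108 -0.028   0.23  ] 0.21129762182521233 153.87823034239574
0.235 [ 0.5096 -0.0246  0.235 ] 0.21382391562764658 153.2017057926898
[ 0.6648 -0.1044  0.17  ] 155.05592563809049
[ 0.6183 -0.0819  0.185 ] 154.58399796257444
[array([ 0.5349, -0.0508,  0.066 ]), array([ 0.4822, -0.0501,  0.066 ]), array([ 0.4774, -0.0082,  0.066 ]), array([ 0.5296, -0.0096,  0.066 ])] [ 0.506  -0.0297  0.066 ]
```

```bash
python3 -m pendant '[{"travel":[0,0,0.009],"twist":0.0},{"travel":[0,0,0.011],"twist":0.0},{"travel":[-0.03,0,0.011],"twist":0.0},{"travel":[-0.07,0,0.011],"twist":0.0},{"travel":[-0.1,0,0.011],"twist":0.0},{"travel":[-0.1,0,0.011],"twist":0.0}]'
python3 -m pendant '[{"travel":[0,0,0.0],"twist":0.0},{"travel":[0,0,0],"twist":0.0}]' -1 20
python3 - <<'E'
from h import *
p=POST+.214*np.array([np.cos(np.radians(154)),np.sin(np.radians(154))]);print(p)
goal([*p,.28])
C=cam("wrist");cv2.imwrite("pics/w5.png",ctrl.get_image("wrist")[:,:,::-1])
print(proj(C,[*POST,.18]),proj(C,[*(POST+.12*(p-POST)/.214),.19]))
E
```

```text
time: 5.12
position: [0.5834, -0.0628, 0.2839]
tool_rot: [1.504, 0.994, -1.491]
ft_force: [0.2, 0.6, -0.3]
grip_width: 0.398
time: 5.38
position: [0.5831, -0.0626, 0.283]
tool_rot: [1.504, 0.995, -1.491]
ft_force: [0.3, 0.9, -0.0]
grip_width: 0.251
[ 0.5082 -0.0272]
t 5.375 pos [ 0.5831 -0.0626  0.283 ] F [ 0.3125  0.8522 -0.0148] grip 0.25107416285543904
[[ 0.0047  0.9212 -0.389 ]
 [ 0.0053 -0.389  -0.9212]
 [-1.      0.0023 -0.0067]]
travel [ 0.0028 -0.0828 -0.0035]
[322.9958  23.641 ] [314.0075 186.8434]
```

View pics/w5.png

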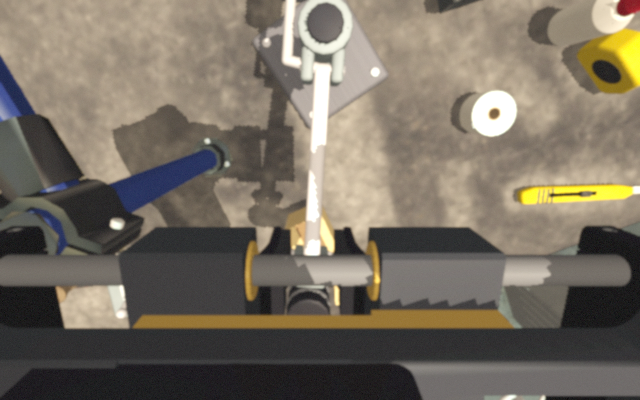

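```bash
python3 -m pendant '[{"travel":[0,-0.04,-0.001],"twist":0.0},{"travel":[0,-0.083,-0.002],"twist":0.0},{"travel":[0,-0.083,-0.002],"twist":0.0},{"travel":[0.0,-0.083,-0.002],"twist":0.0},{"travel":[0.0,-0.083,-0.002],"twist":0.0}]'
python3 - <<'E'
from h import *
st();S=cam("side")
cv2.imwrite("pics/s6.png",ctrl.get_image("side")[:,:,::-1])
cv2.imwrite("pics/t6.png",ctrl.get_image("top")[:,:,::-1])
crop("pics/s6.png","pics/s6a.png",290,120,390,220,6)
crop("pics/t6.png","pics/t6a.png",290,120,430,280,4)
E
```

```text
time: 6.05
position: [0.508, -0.0292, 0.2824]
tool_rot: [1.504, 0.995, -1.492]
ft_force: [0.1, -0.8, -0.4]
grip_width: 0.002
t 6.05 pos [ 0.508  -0.0292  0.2824] F [ 0.097  -0.7804 -0.4234] grip 0.002408440406157512
[[ 0.0042  0.9209 -0.3899]
 [ 0.0058 -0.3899 -0.9208]
 [-1.      0.0016 -0.0069]]
```

View pics/s6a.png

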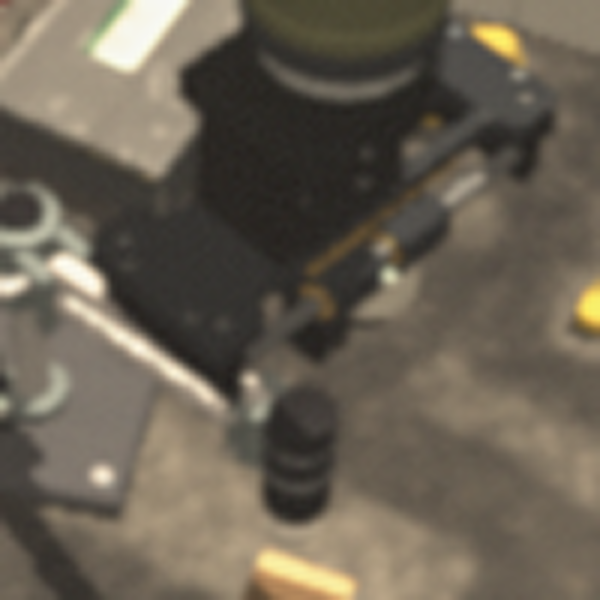

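View pics/t6a.png

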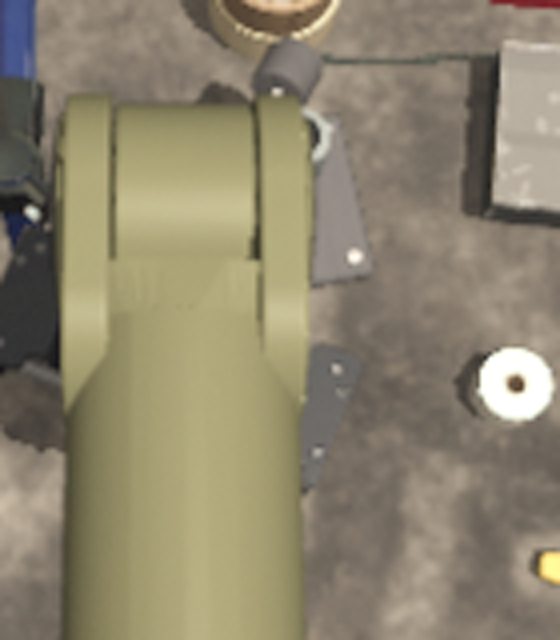

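```bash
python3 -m pendant '[{"travel":[0.025,0,0],"twist":0.0},{"travel":[0.04,0,0],"twist":0.0},{"travel":[0.05,0,0],"twist":0.0},{"travel":[0.06,0,0],"twist":0.0},{"travel":[0.07,-0.001,0],"twist":0.0},{"travel":[0.078,-0.002,0],"twist":0.0},{"travel":[0.086,-0.003,0],"twist":0.0},{"travel":[0.094,-0.003,0],"twist":0.0},{"travel":[0.1,-0.003,0],"twist":0.0},{"travel":[0.103,-0.003,0],"twist":0.0}]'
python3 - <<'E'
from h import *
st();S=cam("side")
cv2.imwrite("pics/s7.png",ctrl.get_image("side")[:,:,::-1])
crop("pics/s7.png","pics/s7a.png",290,140,390,240,6)
E
```

```text
time: 7.4
position: [0.5055, -0.027, 0.1789]
tool_rot: [1.504, 0.996, -1.492]
ft_force: [-2.7, 1.8, 4.0]
grip_width: 0.002
t 7.4 pos [ 0.5055 -0.027   0.1789] F [-2.6911  1.7839  3.9583] grip 0.0017290546226489815
[[ 0.0036  0.921  -0.3896]
 [ 0.0064 -0.3896 -0.921 ]
 [-1.      0.0008 -0.0074]]
```

View pics/s7a.png

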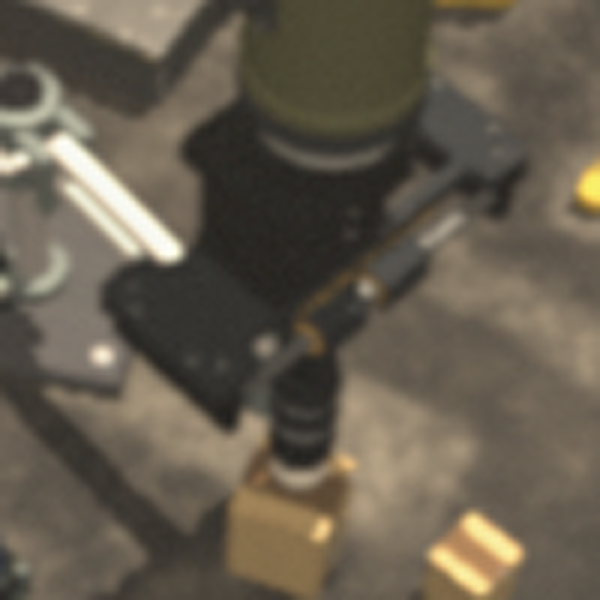

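```bash
for i in 1 2 3; do :; done; python3 -m pendant '[{"travel":[0.003,-0.0005,0],"twist":0.0},{"travel":[0.006,-0.001,0],"twist":0.0},{"travel":[0.009,-0.001,0],"twist":0.0},{"travel":[0.009,-0.001,0],"twist":0.0}]'; python3 -m pendant '[{"travel":[0.002,0,0],"twist":0.0},{"travel":[0.002,0,0],"twist":0.0}]'
```

```text
time: 7.95
position: [0.5053, -0.027, 0.1699]
tool_rot: [1.505, 0.995, -1.491]
ft_force: [1.5, 0.1, 3.9]
grip_width: 0.006
time: 8.2
position: [0.5054, -0.0271, 0.1678]
tool_rot: [1.505, 0.994, -1.491]
ft_force: [1.3, 0.4, 4.0]
grip_width: 0.003
```

```bash
python3 -m pendant '[{"travel":[0.002,0,0],"twist":0.0},{"travel":[0.002,0,0],"twist":0.0}]';python3 -m pendant '[{"travel":[0.001,0,0],"twist":0.0},{"travel":[0.001,0,0],"twist":0.0}]'
```

```text
time: 8.45
position: [0.5056, -0.0272, 0.1657]
tool_rot: [1.505, 0.994, -1.491]
ft_force: [1.6, 0.0, 2.6]
grip_width: 0.006
time: 8.7
position: [0.5057, -0.0272, 0.1647]
tool_rot: [1.506, 0.994, -1.491]
ft_force: [2.1, -1.2, 3.3]
grip_width: 0.002
```

```bash
python3 -m pendant '[{"travel":[0.0015,0,0],"twist":0.0},{"travel":[0.0015,0,0],"twist":0.0}]';python3 -m pendant '[{"travel":[0.0015,0,0],"twist":0.0},{"travel":[0.0015,0,0],"twist":0.0}]'
```

```text
time: 8.95
position: [0.5058, -0.0273, 0.1631]
tool_rot: [1.506, 0.994, -1.491]
ft_force: [2.1, -0.4, 3.7]
grip_width: 0.007
time: 9.2
position: [0.5059, -0.0274, 0.1616]
tool_rot: [1.506, 0.993, -1.491]
ft_force: [2.4, 0.0, 3.2]
grip_width: 0.008
```

```bash
python3 -m pendant '[{"travel":[0.0015,0,0],"twist":0.0},{"travel":[0.0015,0,0],"twist":0.0}]';python3 -m pendant '[{"travel":[0.0015,0,0],"twist":0.0},{"travel":[0.0015,0,0],"twist":0.0}]'
```

```text
time: 9.45
position: [0.5061, -0.0275, 0.1603]
tool_rot: [1.506, 0.993, -1.49]
ft_force: [2.5, -1.7, 5.2]
grip_width: 0.004
time: 9.7
position: [0.5062, -0.0275, 0.1594]
tool_rot: [1.506, 0.993, -1.49]
ft_force: [0.7, -0.6, 7.7]
grip_width: 0.002
```

```bash
python3 -m pendant '[{"travel":[0,0,0],"twist":0.0},{"travel":[-0.004,0,0],"twist":0.0},{"travel":[-0.02,0,0],"twist":0.0},{"travel":[-0.06,0,0],"twist":0.0},{"travel":[-0.11,0,0],"twist":0.0},{"travel":[-0.14,0,0],"twist":0.0}]'
python3 - <<'E'
from h import *
st();S=cam("side")
cv2.imwrite("pics/s8.png",ctrl.get_image("side")[:,:,::-1])
crop("pics/s8.png","pics/s8a.png",290,140,390,240,6)
T=cam("top")
crop("pics/top0.png","pics/lb.png",190,190,290,260,8)
E
```

```text
time: 10.45
position: [0.5054, -0.0279, 0.3025]
tool_rot: [1.507, 0.991, -1.488]
ft_force: [0.1, -0.3, -1.0]
grip_width: 0.004
t 10.45 pos [ 0.5054 -0.0279  0.3025] F [ 0.0608 -0.2598 -1.0123] grip 0.0041119884972600365
[[ 0.0092  0.9209 -0.3898]
 [ 0.0048 -0.3899 -0.9209]
 [-0.9999  0.0066 -0.008 ]]
```

View pics/s8a.png

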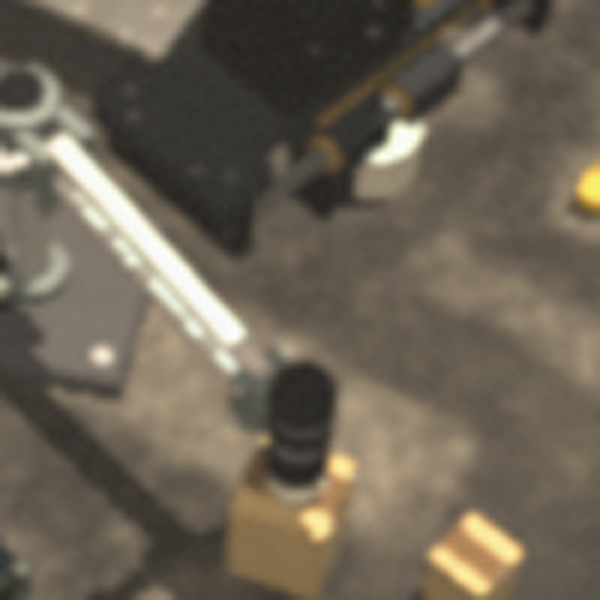

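View pics/s8.png

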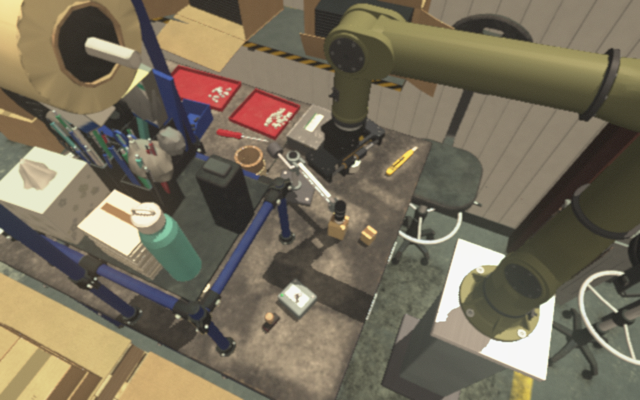

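Run:
```python
from h import *
S=cam("side");T=cam("top")
g=lambda x,y:(290+(x-2.5)/6,140+(y-2.5)/6)
for z in(.156,.16):
    print("top",plane(S,*g(303,388),z))
print("nose",plane(S,*g(300,484),.066))
P=[plane(S,*g(x,y),.066) for x,y in((262,432),(355,467),(335,540))];print("box",P)
for X in (-.0122,.0122):
    p=[.524+X,.228-X*.27/.963,.0743]; print("tip",X,p,proj(T,p),proj(S,p))
print("hinge",proj(T,[.524,.228,.046]),proj(S,[.524,.228,.046]))
crop("pics/top0.png","pics/lbt.png",220,205,260,250,14)
crop("pics/side0.png","pics/lbs.png",272,272,322,322,12)
goal([.485,.239,.30])
```

```text
top [ 0.507  -0.0275  0.156 ]
top [ 0.5061 -0.025   0.16  ]
nose [ 0.5048 -0.029   0.066 ]
box [array([ 0.5345, -0.0497,  0.066 ]), array([ 0.4831, -0.0497,  0.066 ]), array([ 0.4765, -0.0061,  0.066 ])]
tip -0.0122 [0.5118, 0.23142056074766357, 0.0743] [235.7605 230.7215] [300.3142 294.078 ]
tip 0.0122 [0.5362, 0.22457943925233645, 0.0743] [238.5841 222.0491] [293.2712 288.3101]
hinge [239.1351 228.0101] [297.2829 294.8263]
t 10.5 pos [ 0.5069 -0.028   0.306 ] F [1.1599 0.4917 2.7682] grip 0.005218894437584271
[[ 0.0144  0.9208 -0.3899]
 [ 0.0038 -0.3899 -0.9208]
 [-0.9999  0.0118 -0.0091]]
travel [ 0.0067 -0.1243 -0.2373]
```

View pics/lbt.png

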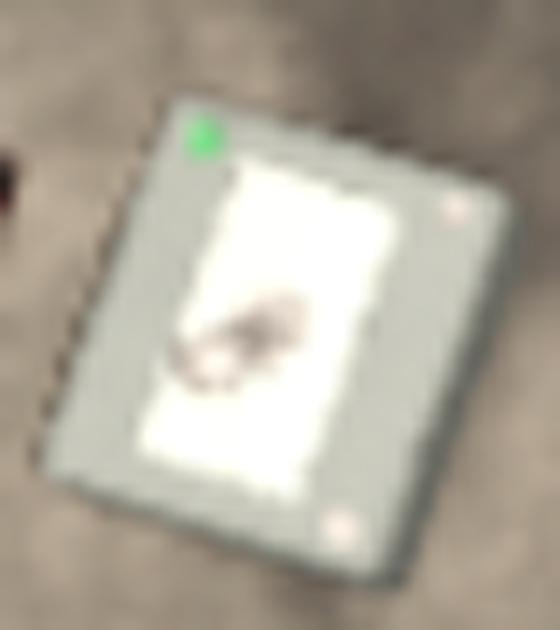

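View pics/lbs.png

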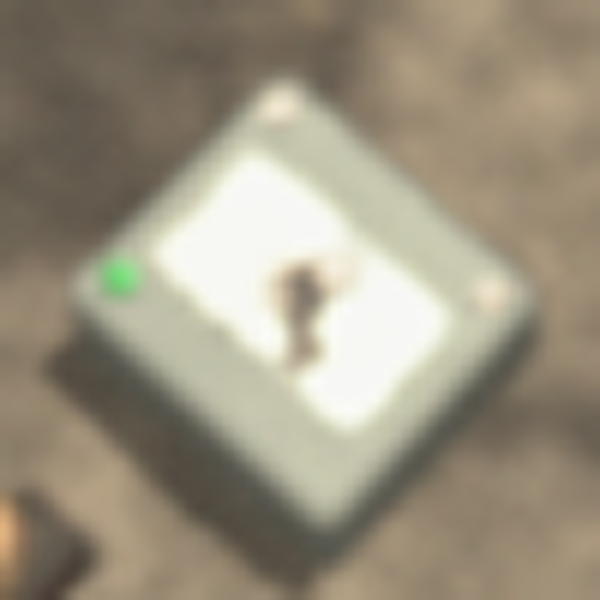

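```bash
python3 -m pendant '[{"travel":[0,-0.02,-0.04],"twist":0.0},{"travel":[0,-0.042,-0.08],"twist":-0.03},{"travel":[0,-0.063,-0.12],"twist":-0.06},{"travel":[0,-0.084,-0.16],"twist":-0.1},{"travel":[0,-0.105,-0.2],"twist":-0.13},{"travel":[0,-0.124,-0.237],"twist":-0.13},{"travel":[0,-0.124,-0.237],"twist":-0.13},{"travel":[0,-0.124,-0.237],"twist":-0.13}]'
python3 - <<'E'
from h import *
goal([.485,.239,.066])
C=cam("wrist")
cv2.imwrite("pics/w9.png",ctrl.get_image("wrist")[:,:,::-1])
cv2.imwrite("pics/t9.png",ctrl.get_image("top")[:,:,::-1])
print(proj(C,[.5118,.2314,.0743]))
E
```

```text
time: 11.5
position: [0.485, 0.2378, 0.3066]
tool_rot: [1.416, 1.062, -1.393]
ft_force: [0.5, -0.2, 0.8]
grip_width: 0.002
t 11.5 pos [0.485  0.2378 0.3066] F [ 0.4521 -0.167   0.7965] grip 0.001514315205377655
[[ 0.0137  0.9634 -0.2676]
 [ 0.0028 -0.2677 -0.9635]
 [-0.9999  0.0124 -0.0064]]
travel [ 0.2406 -0.0034  0.0004]
[311.6624 149.1996]
```

View pics/w9.png

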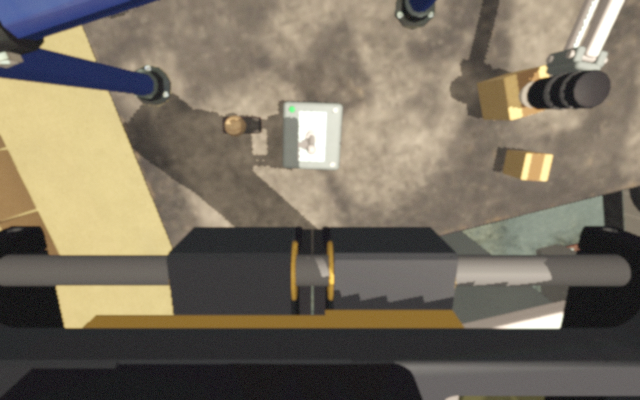

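View pics/t9.png

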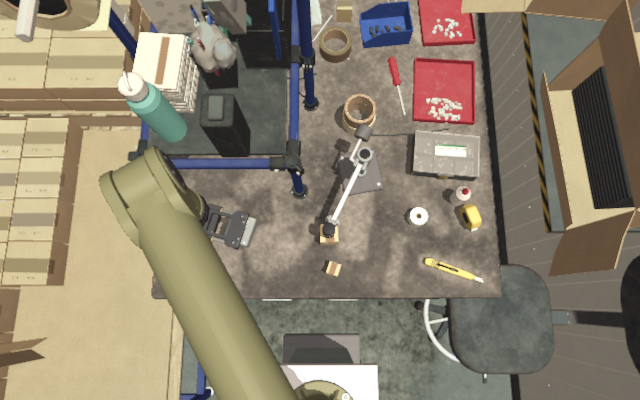

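```bash
python3 -m pendant '[{"travel":[0.05,-0.003,0],"twist":0.0},{"travel":[0.1,-0.003,0],"twist":0.0},{"travel":[0.15,-0.003,0],"twist":0.0},{"travel":[0.19,-0.003,0],"twist":0.0},{"travel":[0.22,-0.003,0],"twist":0.0},{"travel":[0.24,-0.003,0],"twist":0.0},{"travel":[0.24,-0.003,0],"twist":0.0}]'
python3 - <<'E'
from h import *
goal([.524-.006*.963,.228+.006*.27,.066])
C=cam("wrist")
cv2.imwrite("pics/w10.png",ctrl.get_image("wrist")[:,:,::-1])
print(proj(C,[.5118,.2314,.0743]))
E
```

```text
time: 12.48
position: [0.4854, 0.2372, 0.0655]
tool_rot: [1.416, 1.061, -1.398]
ft_force: [-0.6, -0.0, 0.5]
grip_width: 0.01
t 12.475 pos [0.4854 0.2372 0.0655] F [-0.616  -0.034   0.5306] grip 0.009975510006213967
[[ 0.0116  0.9625 -0.2709]
 [ 0.0019 -0.2709 -0.9626]
 [-0.9999  0.0107 -0.0049]]
travel [-0.0001  0.0336 -0.0016]
[307.5615 200.9428]
```

View pics/w10.png

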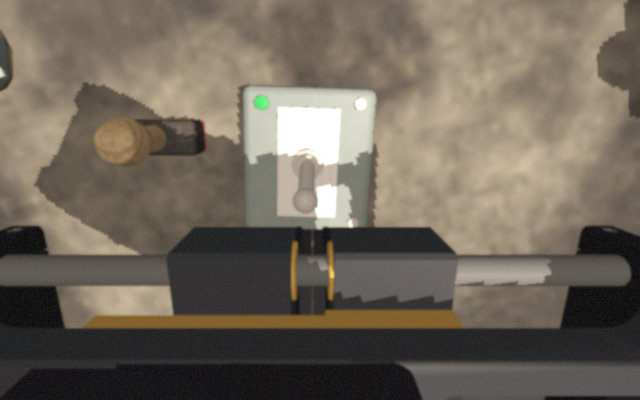

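```bash
python3 -m pendant '[{"travel":[0,0.008,-0.001],"twist":0.0},{"travel":[0,0.016,-0.002],"twist":0.0},{"travel":[0,0.022,-0.002],"twist":0.0},{"travel":[0,0.028,-0.002],"twist":0.0},{"travel":[0,0.034,-0.002],"twist":0.0},{"travel":[0,0.034,-0.002],"twist":0.0}]'
python3 - <<'E'
from h import *
st();cv2.imwrite("pics/w11.png",ctrl.get_image("wrist")[:,:,::-1])
E
```

```text
time: 13.28
position: [0.52, 0.2305, 0.0671]
tool_rot: [1.418, 1.06, -1.396]
ft_force: [-0.8, -0.5, -0.1]
grip_width: 0.006
t 13.275 pos [0.52   0.2305 0.0671] F [-0.8079 -0.4536 -0.1034] grip 0.005637577819690059
[[ 0.0137  0.9624 -0.2711]
 [ 0.0029 -0.2712 -0.9625]
 [-0.9999  0.0124 -0.0065]]
```

View pics/w11.png

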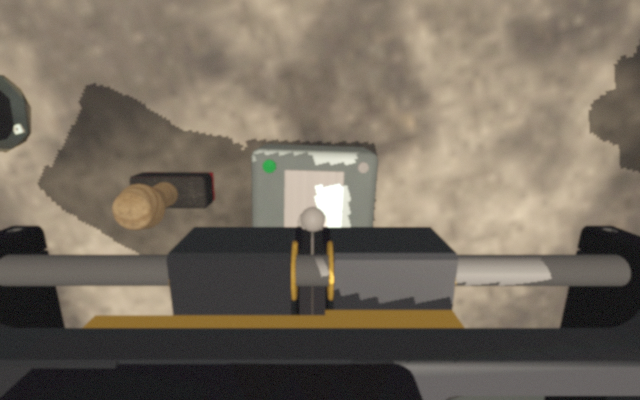

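```bash
python3 -m pendant '[{"travel":[0,-0.015,0],"twist":0.0},{"travel":[0,-0.035,0],"twist":0.0},{"travel":[-0.04,-0.045,0],"twist":0.0},{"travel":[-0.1,-0.05,0],"twist":0.0},{"travel":[-0.15,-0.05,0],"twist":0.0},{"travel":[-0.18,-0.05,0.05],"twist":0.0},{"travel":[-0.2,-0.05,0.08],"twist":0.0},{"travel":[-0.2,-0.05,0.08],"twist":0.0}]'
python3 - <<'E'
from h import *
st();C=cam("wrist");S=cam("side")
cv2.imwrite("pics/w12.png",ctrl.get_image("wrist")[:,:,::-1])
cv2.imwrite("pics/s12.png",ctrl.get_image("side")[:,:,::-1])
cv2.imwrite("pics/t12.png",ctrl.get_image("top")[:,:,::-1])
for X in(-.0122,.0122):print(X,proj(C,[.524+X,.228-X*.28,.0743]),proj(S,[.524+X,.228-X*.28,.0743]))
a=cv2.imread("pics/s12.png");cv2.imwrite("pics/s12a.png",np.hstack([cv2.resize(a[y:y+60,x:x+60],(390,390),interpolation=cv2.INTER_CUBIC) for x,y in((265,265),(310,190))]))
crop("pics/w12.png","pics/w12a.png",150,0,640,230,1.6)
E
```

```text
time: 14.32
position: [0.4468, 0.1652, 0.2672]
tool_rot: [1.421, 1.054, -1.396]
ft_force: [1.3, 0.6, -0.3]
grip_width: 0.005
t 14.325 pos [0.4468 0.1652 0.2672] F [ 1.3347  0.6192 -0.3108] grip 0.005183066343621162
[[ 0.0175  0.9616 -0.2739]
 [ 0.0004 -0.274  -0.9617]
 [-0.9998  0.0167 -0.0052]]
-0.0122 [235.5256 137.7906] [300.3149 294.0765]
0.0122 [234.0593 113.2126] [293.2705 288.3116]
```

View pics/w12a.png

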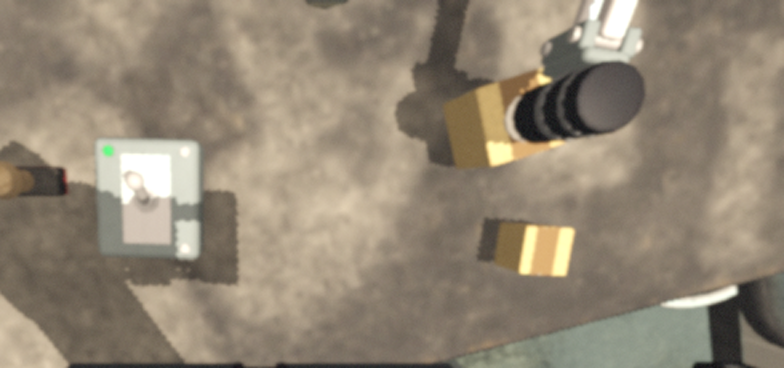

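View pics/s12a.png

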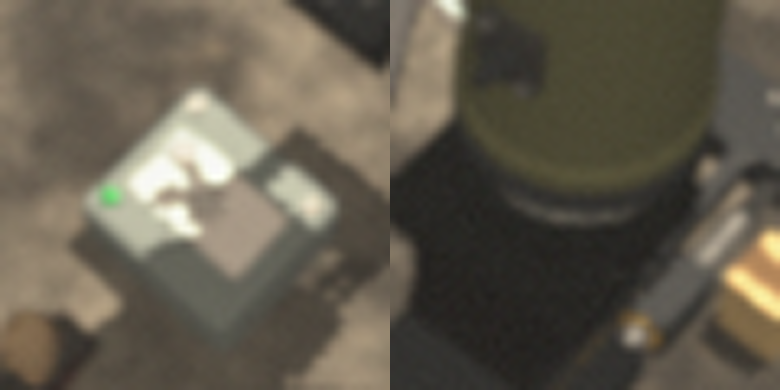

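View pics/t12.png

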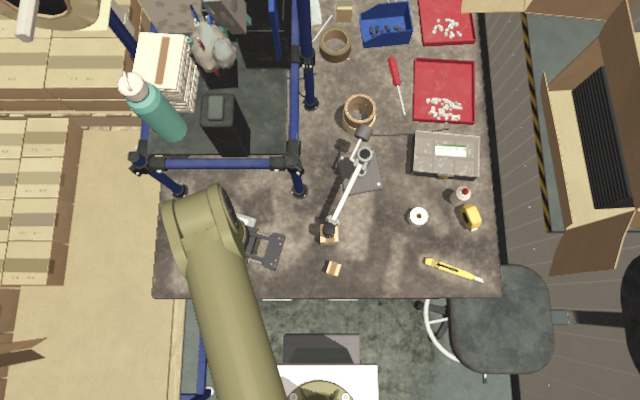

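```bash
python3 -m pendant '[{"travel":[0,0,0],"twist":0.0},{"travel":[0,0,0],"twist":0.0}]'; python3 -c "
from bench import ctrl
print(ctrl.close_job())"
```

```text
time: 14.72
position: [0.4455, 0.1688, 0.2644]
tool_rot: [1.414, 1.064, -1.395]
ft_force: [-0.1, -0.1, 1.2]
grip_width: 0.006
the job is handed in; nothing more can be done
None
```

The microscope now stands on the small kraft box's lid and the light switch is on. I handed the job in at about 14.7 s of robot time; it gave no verdict.

**Microscope:** I swung the arm about 30° with the open fingers straddling the bar, then pressed the microscope down with the fingers shut. The nose touched with the microscope's top about 161 mm above the bench. I stopped when the downward force read 7.7 N, about 4 N of it on the lid once the arm's own resistance is taken off.

**Checks after letting go:**
- **Position:** the side camera put the nose within about 3 mm of the lid's middle, with the box upright and unmoved to within about 3 mm.
- **Toggle:** the wrist camera showed the toggle's ball within 1 pixel of its predicted "on" position.
- **Other things:** the roll, stamp and glue looked unmoved by eye, and the robot was clear of everything.
- **Not checked:** I could not measure how hard the nose presses on the lid now. I assume 3 N or less, which is what the stiff arm holds. My last side picture had the microscope hidden behind the robot, so the final look at it was from the wrist and top cameras.

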